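Clamp the whetstone in its crank holder

TASK

Get the knife-sharpening station ready: first put the pale green dressing block from the holder's bed into the empty dark steel tray, then slide the red-brown whetstone across the bed squarely against the fence. Crank the handle clockwise until the jaw pins the stone against the fixed jaw and the red sprung jaw face is pushed fully back, and only then throw the yellow lock lever all the way over. Keep the stone lying on the bed and leave everything else on the counter where it stands.

Things in the scene. Friction and masses are not known exactly. Their poses are not given: they have to be found in the camera images.
- holder: Whetstone holder, fixed: blue base 150 mm (its x) by 470 mm (its y, from -265 to +205 mm); its top, the bed, is 30 mm above the counter. Origin at counter level; z up, +x away from the robot, +y to the robot's left (yaw within 0.22 rad). At its -y end a blue gear housing (y -255 to -145 mm, x -50 to +50 mm, top 75 mm above the counter) carries the crank. The moving jaw runs along +y.
- fence (a point): Middle of the aluminium fence's stone-side (robot-side) face at bed level; holder frame (50, 2, 30) mm. The fence runs along the holder's y over 205 mm, is 12 mm thick and 20 mm high above the bed.
- fixed_jaw (a point): Middle of the fixed aluminium jaw's face at bed level; holder frame (22, 105, 30) mm. The face looks to the holder's -y, is 56 mm wide along x and 24 mm high; the moving jaw comes straight towards it.
- home (a point): Point on the bed (30 mm above the counter) where the middle of the whetstone's underside lies when the stone is home, touching both the fence and the fixed jaw; axes as the holder's. In the holder's frame (20, 15, 30) mm.
- crank_axis (a point): Point on the crank's vertical axis, 95 mm above the counter, at the level of the crank arm's top; in the holder's frame (0, -200, 95) mm. The crank arm's grip runs round it at a radius of 60 mm; axes as the holder's.
- grip_mid (a point): Point on the centre line of the crank's upright black grip, 30 mm above the grip's foot and 126 mm above the counter. The grip is a round cylinder of 26 mm diameter and 54 mm length (from 96 to 150 mm above the counter), turns freely on its own pin, and stands at the end of the steel crank arm, 60 mm from the crank's axis.
- crank (a joint): Angle of the crank in rad, growing clockwise seen from above, which closes the jaw. At 0 the arm points along the holder's -y. It starts between 0 and 2.2. One full turn moves the jaw 28 mm (closing takes roughly 1 to 1.5 turns). It stays where it is left; turning it takes about 2 to 3.5 N at the grip.
- jaw (a joint): Travel of the moving jaw in m towards the fixed jaw (+y of the holder), geared to the crank: 28 mm per turn. Its red face, while not pushed in, is at holder y = -107 mm + this travel.
- pad (a joint): How far the red sprung jaw face is pushed back into the moving jaw, in m: 0 when it stands fully proud (8 mm), 0.008 when fully pushed back against its stop. Its spring takes 4.5 N to start and 16.5 N at the stop; the tightened crank holds it.
- pad_face (a point): Middle of the front (stone side) of the red sprung jaw face, 52 mm wide and 22 mm high; axes as the holder's.
- stone: Whetstone, a red-brown block with a cream underside layer, 60 mm (its x) by 180 mm (its y) by 28 mm high, about 0.66 kg, lying loose on the holder's bed 45 to 55 mm short of the fence, towards the robot. Sliding it takes about 3 to 6 N, more at the start. Origin: centre of its underside; z up.
- dresser: Pale green dressing block, 26 mm (its x) by 60 mm (its y) by 38 mm high, about 0.14 kg, standing on the bed in the gap between whetstone and fence. Origin: centre of its underside; z up. It can be gripped over its 60 mm length from above.
- dresser_mid (a point): The centre of the dressing block, 19 mm above its underside; axes as the block's.
- tray: Empty dark steel tray, fixed, 200 mm (its x) by 160 mm (its y), walls 30 mm high and 4 mm thick, floor 4 mm thick. It stands left or right of the holder. Origin: centre of its underside on the counter.
- pan: White pan with utensils, fixed, 200 x 160 x 30 mm, standing on the other side of the holder. Not used. Origin: centre of its underside.
- lock (a joint): Angle of the yellow lock lever in rad: 0 leaning to the robot (holder's -x), 1.0 thrown all the way over, away from the robot (holder's +x). It stays where it is left.
- lock_tip (a point): Tip of the yellow lock lever, an 80 mm lever on a grey block at the holder's left (+y) end; its hinge axis runs along the holder's y.
- sauce: Amber sauce bottle with red cap, 68 mm diameter, 190 mm high; stays. Origin: centre of its foot.
- dish: Blue bowl, 100 mm diameter, 45 mm high; stays. Origin: centre of its foot.
- timer: White kitchen timer, 90 x 70 x 30 mm; stays. Origin: centre of its underside.
- oil: Glass jar with white cap, 80 mm diameter, 120 mm high; stays. Origin: centre of its foot.
There are look-alikes about, which are no part of the job. Of the things that look like the dresser, the middle-sized one is meant.

How it is judged:
On the way, in this order (a step that is already met when the one before it is completed fails the run):
1. the dressing block lies in the dark steel tray, let go (x of dresser_mid in the frame of tray between -0.085 and 0.085 m and y of dresser_mid in the frame of tray between -0.066 and 0.066 m and z of dresser_mid in the frame of tray below 0.042 m and contact force between the fingers and dresser below 0.5 N), for 0.2 s.
2. the whetstone lies squarely against the fence (x of stone in the frame of home above -0.004 m and angle between the y axis of stone and the y axis of holder, either way round below 0.04 rad and z of stone in the frame of home below 0.004 m and angle between stone's own z axis and vertical below 0.05 rad), for 0.2 s.
3. the stone is clamped against the fixed jaw with the red jaw face pushed back at least 5 of its 8 mm (all of step 2 and value of joint pad above 0.005 m and y of stone in the frame of home above -0.004 m), for 0.2 s.
4. the lock lever is thrown over (value of joint lock above 0.8 rad), for 0.2 s.
At the end, for the whole second after the job is handed in: Dressing block rests in the dark steel tray, let go; whetstone flat on the bed, within 4 mm of fence and fixed jaw and within 0.04 rad of square; red jaw face pushed back at least 5 of its 8 mm; lock lever at least 0.8 of 1.0 rad over; all at rest (all of step 1 and all of step 3 and value of joint lock above 0.8 rad and linear speed of each of stone, dresser below 0.02 m/s); the robot touches nothing.
It fails at once if a bystander is moved more than 20 mm (distance of any of sauce, dish, timer, oil from where it was at the start of the episode above 0.02 m).
It fails at once if the whetstone is lifted off the bed or tipped (z of stone in the frame of home above 0.015 m or z of stone in the frame of home below -0.01 m or angle between stone's own z axis and vertical above 0.2 rad).
It also fails if it takes over 72 s, if anything falls off the work surface, if the arm or the gripper's body presses on something with over 40 N, if the wrist force passes 120 N, or if a joint passes its speed limit or range.

ROBOT

A 6-joint arm with a two-finger parallel gripper is mounted at the origin on the work surface. World frame = base frame: x ahead of the robot, y to its left, z up, the work surface at z = 0. Lengths are in m, angles in rad, forces in N, time in s.
With the tool pointing down it reaches from about 0.35 to 0.775 m from the base axis. Payload 5.5 kg.
Tool frame: the origin (TCP) lies on the centre line of the jaws, within the pads' length; the fingertips stand 25 mm ahead of it and the grasp point (between the pads) lies 6 mm ahead of it; z points along the fingers, y is the line along which they close (so a half turn about z gives the same grasp; the last joint's range is limited). The gripper opens to 85 mm and grips with 20 to 120 N. Pads are 22 mm wide; open, the fingers measure 114 mm over their backs; the gripper's body (76 mm by 85 mm) begins 54 mm behind the grasp point. The pads swing forward as they close: fully open they stand 13 mm farther back than shut.
Start: joints at [-1.375, 0.313, 0.046, 1.304, 0, 1.431], TCP at [0.189, -0.543, 0.256] pointing down, gripper open.
Joint ranges: [-2.76, 2.76], [-0.86, 1.69], [-1.03, 1.26], [-2.2, 2.34], [-1.47, 1.5], [-3.14, 3.14]. Speed limits (rad/s): [2.57, 2.57, 3.14, 3.14, 3.14, 3.14].

INTERFACE

Orientations are given as a unit quaternion [x, y, z, w].
In Python, from plant import monitor, eyes, r gives the robot as it stands.
- The arm moves only by the tool carry_out, never from a script. Its argument "rows" is a list of rows, each an object with "fingers": the finger opening in m, from 0 to 0.0854; "delta_pos": the shift along the tool's x, y, z in m, a list of three; "roll": the turn about the tool's z in rad. In form: [{"fingers": fingers, "delta_pos": [x, y, z], "roll": roll}, ...]. A call has 1 to 20 rows; each row shifts and turns the commanded pose from where the row before left it, along the tool's axes as they then stand; what a row does not reach is not made up. A row lasts 1/12 s, in which the tool goes at most 41.7 mm and 7.16 degrees, less where a joint would pass 70% of its speed; a pose out of reach is approached as far as the arm can. A call is refused whole if a number of a shift passes 0.0417 or a number of a turn 0.125, either way. A call with a gripper value outside its range is refused whole. The fingers move at their own pace and stop on an object; the grip force is fixed at half the most. Time passes only in rows, so rows that do not move let the fingers close. It gives the time, the measured TCP pose, the force, the opening and the grip force at its end, in the units of the state.
- monitor.read_state(): the state, without advancing time (a new reading comes with each control period).
- eyes.get_image(name): name is "side" or "top" or "wrist"; returns a dict with "pixels" (384x512x3 uint8, red, green, blue), "intrinsics" (3x3 intrinsics, pixels), "eye" and "rotation" of the camera in the world; the wrist camera has in their place "hand_eye" (4x4, takes a point from camera to tool coordinates, whose origin is the TCP and whose axes are the flange's). Camera axes: x right, y up, looking along -z (the intrinsics and any distortion apply to the point x, -y, -z); pixel columns grow to the right and rows downward; lengths in m; the calibration is good to about 2 mm. The wrist camera is an equidistant fisheye: a pixel r from the principal point sees the ray r / f radians off the axis. A picture is of the moment at which its call begins: read the wrist's pose just before it. There is no depth.
- r.finish_job(): hands the job in; it is judged then, once.
The state is a dict: "time_s": time; "q": joint angles; "joint_velocities": joint speeds; "joint_torque": joint torques, N m; "position": TCP position; "tcp_rot": TCP orientation; "force": force on the tool from outside, world axes, zero at the start; "wrist_torque": the same for the moment, N m; "width": finger opening in m; "finger_force": force on a finger pad.
Only numpy, scipy, OpenCV 4.12 (cv2) and the standard library are available. Lean on these libraries where they do the work, as an engineer would, in place of code of your own. Each camera call takes 0.05 s, during which the arm holds its last target. There are 200 camera calls.

## Working session

There is one attempt and no reset: what is moved stays moved. The work goes in short steps, Python scripts to look and compute and a tool call to move; the robot and the scene stay as the last step left them, time stands still between calls to the robot, and variables do not carry over. Pictures are saved under pics/ and viewed, at most 10 in all, crops included, and the job is handed in when it is done.

Besides the shell and the picture viewer there is one more tool, called after ">>>" as name([rows], argument=value, ...), one row to a line, values as JSON. carry_out: Moves the arm, as the interface text tells. Its arguments: {"type":"object","properties":{"rows":{"type":"array","items":{"type":"object","properties":{"fingers":{"type":"number"},"delta_pos":{"type":"array","items":{"type":"number"}},"roll":{"type":"number"}}}}},"required":["rows"]}

```bash
mkdir -p pics
cat > h.py <<'E'
import numpy as np, cv2
from plant import monitor, eyes, r
def grab(n,f=None):
    d=eyes.get_image(n)
    if f: cv2.imwrite('pics/'+f,cv2.cvtColor(d['pixels'],cv2.COLOR_RGB2BGR))
    return d
def ray(d,u,v):
    K=np.array(d['intrinsics']); p=np.array([(u-K[0,2])/K[0,0],-(v-K[1,2])/K[1,1],-1.])
    return np.array(d['eye']),np.array(d['rotation'])@p
def onz(d,u,v,z):
    e,w=ray(d,u,v); return e+w*(z-e[2])/w[2]
E
python3 - <<'E'
from h import *
for n in('top','side'):
    d=grab(n,n+'0.png'); print(n,d['intrinsics'],d['eye'],d['rotation'],[k for k in d])
s=monitor.read_state(); print(s)
E
```

```text
top [[392.19461941   0.         260.4512728 ]
 [  0.         392.19461941 199.8373903 ]
 [  0.           0.           1.        ]] [0.33989414 0.01614229 1.18569027] [ 0.05271949 -0.05383243 -0.6956846   0.71438482] ['pixels', 'intrinsics', 'eye', 'rotation']
side [[352.79283876   0.         255.78173024]
 [  0.         352.79283876 192.59936718]
 [  0.           0.           1.        ]] [-0.01450412  0.54889321  0.82221669] [-0.15205353  0.37500859  0.84484339 -0.34998275] ['pixels', 'intrinsics', 'eye', 'rotation']
{'time_s': 0.1, 'q': array([-1.37459291e+00,  3.13969885e-01,  4.50951602e-02,  1.30361732e+00,
       -9.35085724e-06,  1.43119086e+00]), 'joint_velocities': array([-0.00119439, -0.00030579,  0.00196995, -0.00073704, -0.00118596,
       -0.00083273]), 'joint_torque': array([ 3.85009887e-03, -4.81724596e+01,  2.99243528e+01,  1.27521035e-02,
        1.04051790e-05, -2.73192455e-06]), 'position': array([ 0.1893843 , -0.54247207,  0.2554737 ]), 'tcp_rot': array([ 9.85936779e-01,  1.67116575e-01, -2.86638445e-05, -8.47385585e-04]), 'force': array([-0.37779887, -0.88194027, -0.30674108]), 'wrist_torque': array([-0.00314354, -0.0406198 ,  0.00721049]), 'finger_force': 0.0, 'width': 0.08525593378471406}
```

View pics/top0.png

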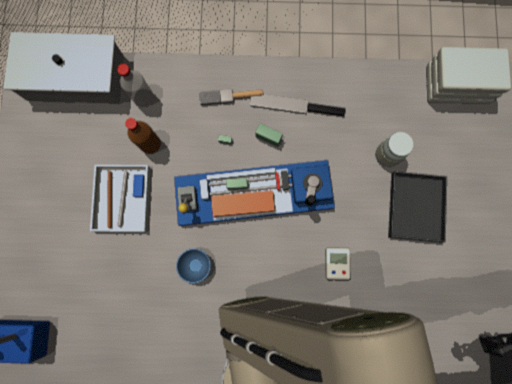

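View pics/side0.png

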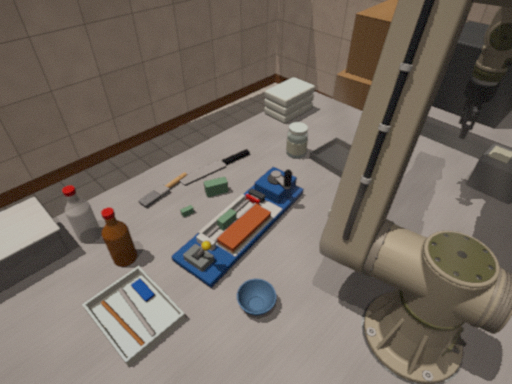

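Top view: the holder is at about (253,193), with the dresser at (237,184) and the stone at (243,204). The crank grip is near (311,198), the lock knob at (184,207) and the tray at (417,208). The pan is to the left at (120,198). The green look-alikes at (225,139) and (268,133) are off the bed.

```bash
cat >> h.py <<'E'
from scipy.spatial.transform import Rotation as R
def ray(d,u,v):
    K=np.array(d['intrinsics']); p=np.array([(u-K[0,2])/K[0,0],-(v-K[1,2])/K[1,1],-1.])
    return np.array(d['eye']),R.from_quat(d['rotation']).as_matrix()@p
def proj(d,P):
    K=np.array(d['intrinsics']); c=R.from_quat(d['rotation']).inv().apply(np.atleast_2d(P)-d['eye'])
    return np.c_[K[0,2]-K[0,0]*c[:,0]/c[:,2], K[1,2]+K[1,1]*c[:,1]/c[:,2]]
def blobs(img,lo,hi,amin=15):
    h=cv2.cvtColor(img,cv2.COLOR_RGB2HSV); m=cv2.inRange(h,np.array(lo),np.array(hi))
    c,_=cv2.findContours(m,cv2.RETR_EXTERNAL,cv2.CHAIN_APPROX_NONE)
    return sorted([x for x in c if cv2.contourArea(x)>=amin],key=cv2.contourArea,reverse=True)
E
python3 - <<'E'
from h import *
d=grab('top'); im=d['pixels']
c=im[155:230,165:340]; cv2.imwrite('pics/c1.png',cv2.cvtColor(cv2.resize(c,(700,300),interpolation=cv2.INTER_CUBIC),cv2.COLOR_RGB2BGR))
def rep(n,lo,hi,z,box=None,k=3,amin=10):
    for b in blobs(im,lo,hi,amin)[:k]:
        rc=cv2.minAreaRect(b); bp=cv2.boxPoints(rc)
        w=np.array([onz(d,*p,z)[:2] for p in bp]); m=onz(d,*rc[0],z)
        print(n,np.round(rc[0],1),'ctr',m[:2].round(3),'sides',np.linalg.norm(w[1]-w[0]).round(3),np.linalg.norm(w[2]-w[1]).round(3),'corners',w.round(3).tolist())
rep('blue',(100,120,60),(120,255,255),.03)
rep('stone',(3,120,80),(14,255,255),.058)
rep('green',(45,40,60),(80,255,255),.068)
rep('yellow',(22,150,100),(32,255,255),.09)
rep('tray',(0,0,0),(180,90,75),.03,k=4,amin=500)
E
```

```text
blue [253.2 192.4] ctr [0.537 0.039] sides 0.471 0.149 corners [[0.578, 0.282], [0.645, -0.185], [0.497, -0.201], [0.433, 0.257]]
blue [ 16.5 343. ] ctr [0.089 0.693] sides 0.093 0.103 corners [[0.14, 0.746], [0.142, 0.653], [0.04, 0.641], [0.037, 0.733]]
blue [138.  185.5] ctr [0.549 0.384] sides 0.065 0.027 corners [[0.517, 0.397], [0.582, 0.398], [0.581, 0.371], [0.516, 0.37]]
stone [242.8 203.2] ctr [0.5   0.068] sides 0.179 0.06 corners [[0.519, 0.16], [0.54, -0.018], [0.481, -0.024], [0.46, 0.152]]
stone [109. 199.] ctr [0.502 0.457] sides 0.159 0.006 corners [[0.423, 0.453], [0.582, 0.466], [0.582, 0.46], [0.424, 0.447]]
stone [131.3 135.4] ctr [0.695 0.406] sides 0.017 0.049 corners [[0.709, 0.428], [0.72, 0.416], [0.681, 0.385], [0.671, 0.397]]
green [268.7 133.2] ctr [ 0.71  -0.002] sides 0.034 0.076 corners [[0.71, 0.039], [0.741, 0.026], [0.71, -0.044], [0.679, -0.031]]
green [236.5 182.8] ctr [0.558 0.087] sides 0.061 0.029 corners [[0.569, 0.119], [0.575, 0.059], [0.547, 0.056], [0.541, 0.116]]
green [224.7 139. ] ctr [0.688 0.127] sides 0.019 0.039 corners [[0.683, 0.147], [0.701, 0.145], [0.694, 0.106], [0.676, 0.109]]
yellow [182.5 207.5] ctr [0.479 0.235] sides 0.02 0.02 corners [[0.488, 0.246], [0.489, 0.226], [0.469, 0.225], [0.469, 0.245]]
tray [410.5 197. ] ctr [ 0.536 -0.431] sides 0.279 0.21 corners [[0.397, -0.326], [0.675, -0.331], [0.681, -0.541], [0.402, -0.528]]
tray [87.8 77.3] ctr [0.888 0.566] sides 0.235 0.471 corners [[0.776, 0.789], [1.01, 0.808], [1.004, 0.337], [0.77, 0.331]]
tray [321.  317.6] ctr [ 0.181 -0.165] sides 0.079 0.559 corners [[0.166, 0.116], [0.244, 0.11], [0.196, -0.447], [0.118, -0.435]]
tray [473. 358.] ctr [ 0.082 -0.593] sides 0.216 0.135 corners [[0.147, -0.489], [0.152, -0.705], [0.018, -0.695], [0.012, -0.483]]
```

View pics/c1.png

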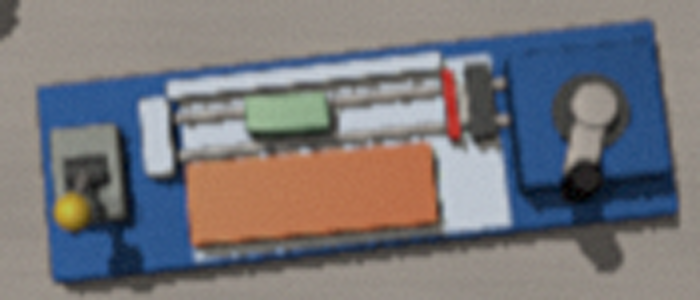

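Crop: the dresser lies in the gap, at about (237,183) in the full frame. The red pad is to its right and the grip is at (310,200). The stone sits slightly askew near the front of the bed. I'll go above the dresser and look with the wrist camera.

>>> carry_out([
  {"fingers": 0.0854, "delta_pos": [0, 0, 0], "roll": 0.118},
  {"fingers": 0.0854, "delta_pos": [0, 0, 0], "roll": 0.118},
  {"fingers": 0.0854, "delta_pos": [0.024, -0.0328, 0.003], "roll": 0},
  {"fingers": 0.0854, "delta_pos": [0.024, -0.0328, 0.003], "roll": 0},
  {"fingers": 0.0854, "delta_pos": [0.024, -0.0328, 0.003], "roll": 0},
  {"fingers": 0.0854, "delta_pos": [0.024, -0.0328, 0.003], "roll": 0},
  {"fingers": 0.0854, "delta_pos": [0.024, -0.0328, 0.003], "roll": 0},
  {"fingers": 0.0854, "delta_pos": [0.024, -0.0328, 0.003], "roll": 0},
  {"fingers": 0.0854, "delta_pos": [0.024, -0.0328, 0.003], "roll": 0},
  {"fingers": 0.0854, "delta_pos": [0.024, -0.0328, 0.003], "roll": 0},
  {"fingers": 0.0854, "delta_pos": [0.024, -0.0328, 0.003], "roll": 0},
  {"fingers": 0.0854, "delta_pos": [0.024, -0.0328, 0.003], "roll": 0},
  {"fingers": 0.0854, "delta_pos": [0.024, -0.0328, 0.003], "roll": 0},
  {"fingers": 0.0854, "delta_pos": [0.024, -0.0328, 0.003], "roll": 0},
  {"fingers": 0.0854, "delta_pos": [0.024, -0.0328, 0.003], "roll": 0},
  {"fingers": 0.0854, "delta_pos": [0.024, -0.0328, 0.003], "roll": 0},
  {"fingers": 0.0854, "delta_pos": [0.024, -0.0328, 0.003], "roll": 0},
  {"fingers": 0.0854, "delta_pos": [0.024, -0.0328, 0.003], "roll": 0},
  {"fingers": 0.0854, "delta_pos": [0.024, -0.0328, 0.003], "roll": 0},
  {"fingers": 0.0854, "delta_pos": [0.024, -0.0328, 0.003], "roll": 0},
])

```text
time_s: 1.82
position: [0.561, 0.0897, 0.2019]
tcp_rot: [0.999, 0.05, -0.0, 0.0]
force: [-0.1, -0.7, -0.7]
width: 0.0856
finger_force: 0.0
```

```bash
cat >> h.py <<'E'
def st():
    s=monitor.read_state(); Rt=R.from_quat(s['tcp_rot']).as_matrix()
    return s,np.array(s['position']),Rt
def info():
    s,p,Rt=st(); print('t',round(s['time_s'],2),'p',p.round(4),'psi',round(np.arctan2(Rt[1,0],Rt[0,0]),3),'tilt',Rt[:,2].round(3),'F',s['force'].round(1),'w',round(s['width'],4),'ff',round(s['finger_force'],1))
    return s,p,Rt
def wray(d,p,Rt,u,v):
    K=np.array(d['intrinsics']); H=np.array(d['hand_eye']); a=np.array([u-K[0,2],v-K[1,2]]); rr=np.hypot(*a); th=rr/K[0,0]
    n=a/max(rr,1e-9); c=np.array([n[0]*np.sin(th),-n[1]*np.sin(th),-np.cos(th)])
    return p+Rt@H[:3,3], Rt@H[:3,:3]@c
def wonz(d,p,Rt,u,v,z):
    e,w=wray(d,p,Rt,u,v); return e+w*(z-e[2])/w[2]
def totool(D,Rt): return (Rt.T@np.array(D)).round(4)
O0=np.array([.533,.069]); TH=.141
def hol(P,O=O0,th=TH):
    c,s=np.cos(th),np.sin(th); q=np.asarray(P)[...,:2]-O; return np.c_[q[...,0]*c+q[...,1]*s,-q[...,0]*s+q[...,1]*c].squeeze()
E
python3 - <<'E'
from h import *
s,p,Rt=info(); d=grab('wrist','w1.png'); print(d['intrinsics'],d['hand_eye'])
for n,lo,hi,z in(('green',(45,40,60),(80,255,255),.068),('stone',(3,120,80),(14,255,255),.058),('yel',(22,150,100),(32,255,255),.1)):
  for b in blobs(d['pixels'],lo,hi,60)[:3]:
    ap=cv2.approxPolyDP(b,4,True)[:,0]; 
    w=np.array([wonz(d,p,Rt,*q,z)[:2] for q in ap]); print(n,cv2.contourArea(b),ap.tolist(),w.round(3).tolist())
E
```

```text
t 1.82 p [0.561  0.0897 0.2019] psi 0.1 tilt [-0. -0. -1.] F [-0.1 -0.7 -0.7] w 0.0856 ff 0.0
[[297.31863964   0.         257.4928335 ]
 [  0.         297.31863964 194.72205054]
 [  0.           0.           1.        ]] [[ 3.43061847e-04  9.54019066e-01  2.99745732e-01  7.69681153e-02]
 [ 9.99999892e-01 -4.21584614e-04  1.97293720e-04 -1.38483023e-04]
 [ 3.14590160e-04  2.99745632e-01 -9.54019107e-01 -1.18083878e-01]
 [ 0.00000000e+00  0.00000000e+00  0.00000000e+00  1.00000000e+00]]
green 2403.0 [[343, 2], [320, 36], [328, 27], [394, 70], [407, 46]] [[0.739, 0.034], [0.703, 0.051], [0.713, 0.045], [0.686, -0.019], [0.712, -0.031]]
green 2119.5 [[224, 180], [225, 206], [289, 204], [290, 181], [284, 174], [229, 172]] [[0.569, 0.12], [0.545, 0.118], [0.553, 0.06], [0.574, 0.062], [0.58, 0.068], [0.577, 0.116]]
green 648.5 [[210, 24], [207, 39], [246, 45], [247, 31]] [[0.704, 0.144], [0.69, 0.145], [0.687, 0.112], [0.7, 0.113]]
stone 9262.0 [[359, 218], [354, 212], [186, 215], [180, 221], [186, 271], [333, 270], [345, 227], [358, 231]] [[0.542, -0.013], [0.547, -0.006], [0.528, 0.156], [0.521, 0.162], [0.464, 0.156], [0.481, 0.002], [0.531, -0.0], [0.528, -0.015]]
yel 291.0 [[85, 276], [81, 287], [93, 296], [102, 294], [97, 278]] [[0.466, 0.254], [0.451, 0.263], [0.442, 0.249], [0.448, 0.237], [0.467, 0.24]]
```

View pics/w1.png

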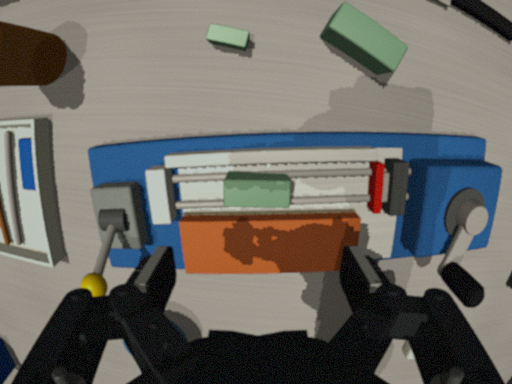

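The wrist view shows the dresser's top face at (224–290, 180–206), which puts its centre at (0.560, 0.090), right below the TCP. Next I descend and grip.

>>> carry_out([
  {"fingers": 0.0854, "delta_pos": [0, 0, 0.036], "roll": 0},
  {"fingers": 0.0854, "delta_pos": [0, 0, 0.036], "roll": 0},
  {"fingers": 0.0854, "delta_pos": [0, 0, 0.036], "roll": 0},
  {"fingers": 0.0854, "delta_pos": [0, 0, 0.02], "roll": 0},
  {"fingers": 0.0854, "delta_pos": [0, 0, 0.012], "roll": 0},
  {"fingers": 0.0854, "delta_pos": [0, 0, 0], "roll": 0},
  {"fingers": 0.04, "delta_pos": [0, 0, 0], "roll": 0},
  {"fingers": 0.04, "delta_pos": [0, 0, 0], "roll": 0},
  {"fingers": 0.04, "delta_pos": [0, 0, 0], "roll": 0},
  {"fingers": 0.04, "delta_pos": [0, 0, 0], "roll": 0},
  {"fingers": 0.04, "delta_pos": [0, 0, 0], "roll": 0},
  {"fingers": 0.04, "delta_pos": [0, 0, 0], "roll": 0},
])

```text
time_s: 2.87
position: [0.5618, 0.0875, 0.0639]
tcp_rot: [0.999, 0.05, 0.002, 0.0]
force: [-0.3, -0.5, 6.2]
width: 0.0593
finger_force: 66.8
```

Run:
```python
from h import *
info(); d=grab('top')
for u,v in((391,173),(445,176),(446,243),(390,240),(417,208)): print(onz(d,u,v,.03).round(3))
```

```text
t 2.87 p [0.5618 0.0875 0.0639] psi 0.1 tilt [ 0.003  0.    -1.   ] F [-0.3 -0.5  6.2] w 0.0593 ff 66.8
[ 0.608 -0.375  0.03 ]
[ 0.603 -0.537  0.03 ]
[ 0.402 -0.531  0.03 ]
[ 0.406 -0.367  0.03 ]
[ 0.503 -0.45   0.03 ]
```

>>> carry_out([
  {"fingers": 0.04, "delta_pos": [0, 0, -0.02], "roll": 0},
  {"fingers": 0.04, "delta_pos": [0, 0, -0.038], "roll": 0},
  {"fingers": 0.04, "delta_pos": [0, 0, -0.038], "roll": 0},
  {"fingers": 0.04, "delta_pos": [0, 0, -0.038], "roll": 0},
  {"fingers": 0.04, "delta_pos": [0, 0, -0.038], "roll": 0},
  {"fingers": 0.04, "delta_pos": [-0.008, 0.038, 0], "roll": 0},
  {"fingers": 0.04, "delta_pos": [-0.008, 0.038, 0], "roll": 0},
  {"fingers": 0.04, "delta_pos": [-0.008, 0.038, 0], "roll": 0},
  {"fingers": 0.04, "delta_pos": [-0.008, 0.038, 0], "roll": 0},
  {"fingers": 0.04, "delta_pos": [-0.008, 0.038, 0], "roll": 0},
  {"fingers": 0.04, "delta_pos": [-0.008, 0.038, 0], "roll": 0},
  {"fingers": 0.04, "delta_pos": [-0.008, 0.038, 0], "roll": 0},
  {"fingers": 0.04, "delta_pos": [-0.008, 0.038, 0], "roll": 0},
  {"fingers": 0.04, "delta_pos": [-0.008, 0.038, 0], "roll": 0},
  {"fingers": 0.04, "delta_pos": [-0.008, 0.038, 0], "roll": 0},
  {"fingers": 0.04, "delta_pos": [-0.008, 0.038, 0], "roll": 0},
  {"fingers": 0.04, "delta_pos": [-0.008, 0.038, 0], "roll": 0},
  {"fingers": 0.04, "delta_pos": [-0.008, 0.038, 0], "roll": 0},
  {"fingers": 0.04, "delta_pos": [-0.008, 0.038, 0], "roll": 0},
])

```text
time_s: 4.5
position: [0.5012, -0.4547, 0.2341]
tcp_rot: [0.999, 0.05, -0.0, -0.0]
force: [0.6, -0.2, -1.5]
width: 0.0592
finger_force: 65.9
```

>>> carry_out([
  {"fingers": 0.04, "delta_pos": [0, 0, 0.037], "roll": 0},
  {"fingers": 0.04, "delta_pos": [0, 0, 0.037], "roll": 0},
  {"fingers": 0.04, "delta_pos": [0, 0, 0.037], "roll": 0},
  {"fingers": 0.04, "delta_pos": [0, 0, 0.037], "roll": 0},
  {"fingers": 0.04, "delta_pos": [0, 0, 0.033], "roll": 0},
  {"fingers": 0.04, "delta_pos": [0, 0, 0.013], "roll": 0},
  {"fingers": 0.04, "delta_pos": [0, 0, 0], "roll": 0},
  {"fingers": 0.0854, "delta_pos": [0, 0, 0], "roll": 0},
  {"fingers": 0.0854, "delta_pos": [0, 0, 0], "roll": 0},
  {"fingers": 0.0854, "delta_pos": [0, 0, 0], "roll": 0},
  {"fingers": 0.0854, "delta_pos": [0, 0, 0], "roll": 0},
  {"fingers": 0.0854, "delta_pos": [0, 0, -0.02], "roll": 0},
  {"fingers": 0.0854, "delta_pos": [0, 0, -0.04], "roll": 0},
  {"fingers": 0.0854, "delta_pos": [0, 0, -0.04], "roll": 0},
  {"fingers": 0.0854, "delta_pos": [0, 0, -0.04], "roll": 0},
  {"fingers": 0.0854, "delta_pos": [0, 0, -0.04], "roll": 0},
])

```text
time_s: 5.83
position: [0.5019, -0.4527, 0.2225]
tcp_rot: [0.999, 0.05, 0.0, 0.0]
force: [1.0, -1.4, -0.1]
width: 0.0857
finger_force: 0.0
```

Run:
```python
from h import *
s,p,Rt=info(); d=grab('wrist','w2.png')
for b in blobs(d['pixels'],(45,40,60),(80,255,255),60)[:3]:
    ap=cv2.approxPolyDP(b,4,True)[:,0]; print(ap.tolist(),np.array([wonz(d,p,Rt,*q,.042)[:2] for q in ap]).round(3).tolist())
# holder refit from top with the arm away: fence, stone, black grip, yellow
d=grab('top'); im=d['pixels']
for n,lo,hi,z in(('blue',(100,120,60),(120,255,255),.03),('stone',(3,120,80),(14,255,255),.058)):
  b=blobs(im,lo,hi)[0]; rc=cv2.minAreaRect(b); w=np.array([onz(d,*q,z)[:2] for q in cv2.boxPoints(rc)]); print(n,w.mean(0).round(4),w.round(4).tolist())
h=cv2.cvtColor(im,cv2.COLOR_RGB2HSV); m=cv2.inRange(h[185:215,295:330],np.array([0,0,0]),np.array([180,255,45])); ys,xs=np.nonzero(m); print('black px',len(xs),xs.mean()+295,ys.mean()+185)
print(onz(d,xs.mean()+295,ys.mean()+185,.15).round(4), hol(onz(d,xs.mean()+295,ys.mean()+185,.15)))
c=im[155:230,165:340]; cv2.imwrite('pics/c2.png',cv2.cvtColor(cv2.resize(c,(700,300),interpolation=cv2.INTER_CUBIC),cv2.COLOR_RGB2BGR))
```

```text
t 5.83 p [ 0.5019 -0.4527  0.2225] psi 0.1 tilt [ 0. -0. -1.] F [ 1.  -1.4 -0.1] w 0.0857 ff 0.0
[[227, 170], [229, 193], [285, 191], [281, 163], [232, 163]] [[0.509, -0.42], [0.484, -0.424], [0.492, -0.483], [0.521, -0.475], [0.516, -0.425]]
blue [ 0.5529 -0.0704] [[0.6088, 0.0627], [0.6438, -0.1853], [0.4964, -0.2013], [0.4626, 0.0422]]
stone [0.5    0.0676] [[0.5191, 0.1601], [0.5403, -0.0175], [0.4808, -0.0241], [0.4599, 0.1521]]
black px 125 311.672 200.072
[ 0.5003 -0.1202  0.15  ] [-0.05892781 -0.18278225]
```

View pics/c2.png

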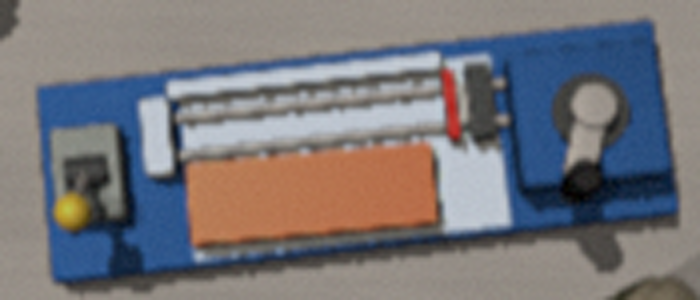

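The dresser now lies in the tray, centred at about (0.50, -0.452). Crop: the bed gap is clear, the grip is at (312,200) full-frame, i.e. crank ≈1.85 rad, and the stone hasn't moved. I'll move in front of the stone with the fingers open for a two-point push.

>>> carry_out([
  {"fingers": 0.0854, "delta_pos": [0, 0, 0], "roll": -0.041},
  {"fingers": 0.0854, "delta_pos": [0.001, -0.0397, 0], "roll": 0},
  {"fingers": 0.0854, "delta_pos": [0.001, -0.0397, 0], "roll": 0},
  {"fingers": 0.0854, "delta_pos": [0.001, -0.0397, 0], "roll": 0},
  {"fingers": 0.0854, "delta_pos": [0.001, -0.0397, 0], "roll": 0},
  {"fingers": 0.0854, "delta_pos": [0.001, -0.0397, 0], "roll": 0},
  {"fingers": 0.0854, "delta_pos": [0.001, -0.0397, 0], "roll": 0},
  {"fingers": 0.0854, "delta_pos": [0.001, -0.0397, 0], "roll": 0},
  {"fingers": 0.0854, "delta_pos": [0.001, -0.0397, 0], "roll": 0},
  {"fingers": 0.0854, "delta_pos": [0.001, -0.0397, 0], "roll": 0},
  {"fingers": 0.0854, "delta_pos": [0.001, -0.0397, 0], "roll": 0},
  {"fingers": 0.0854, "delta_pos": [0.001, -0.0397, 0], "roll": 0},
  {"fingers": 0.0854, "delta_pos": [0.001, -0.0397, 0], "roll": 0},
  {"fingers": 0.0854, "delta_pos": [0.001, -0.0397, 0], "roll": 0},
  {"fingers": 0.0854, "delta_pos": [0, 0, 0.038], "roll": 0},
  {"fingers": 0.0854, "delta_pos": [0, 0, 0.038], "roll": 0},
  {"fingers": 0.0854, "delta_pos": [0, 0, 0.038], "roll": 0},
  {"fingers": 0.0854, "delta_pos": [0, 0, 0.038], "roll": 0},
  {"fingers": 0.0854, "delta_pos": [0, 0, 0.018], "roll": 0},
  {"fingers": 0.0854, "delta_pos": [0, 0, 0], "roll": 0},
])

```text
time_s: 7.6
position: [0.4387, 0.0601, 0.0464]
tcp_rot: [0.998, 0.07, -0.004, -0.0]
force: [-0.2, -0.2, 0.2]
width: 0.0851
finger_force: 0.0
```

Run:
```python
from h import *
s,p,Rt=info(); print(hol(p)); d=grab('wrist')
b=blobs(d['pixels'],(3,120,80),(14,255,255),60)[0]; ap=cv2.approxPolyDP(b,4,True)[:,0]; print(ap.tolist(),hol(np.array([wonz(d,p,Rt,*q,.058)[:2] for q in ap])).round(3).tolist())
```

```text
t 7.6 p [0.4387 0.0601 0.0464] psi 0.141 tilt [-0.008  0.    -1.   ] F [-0.2 -0.2  0.2] w 0.0851 ff 0.0
[-0.09463921  0.00448105]
[[42, 79], [57, 209], [309, 218], [441, 218], [452, 213], [469, 99], [466, 80], [458, 84], [355, 65], [244, 58], [132, 63]] [[0.0, 0.095], [-0.058, 0.095], [-0.06, -0.015], [-0.062, -0.077], [-0.059, -0.083], [-0.009, -0.084], [-0.001, -0.082], [-0.003, -0.077], [-0.002, -0.03], [-0.001, 0.009], [0.0, 0.051]]
```

>>> carry_out([
  {"fingers": 0.0854, "delta_pos": [0.008, 0, 0], "roll": 0},
  {"fingers": 0.0854, "delta_pos": [0.008, 0, 0], "roll": 0},
  {"fingers": 0.0854, "delta_pos": [0.005, 0, 0], "roll": 0},
  {"fingers": 0.0854, "delta_pos": [0.005, 0, 0], "roll": 0},
  {"fingers": 0.0854, "delta_pos": [0.005, 0, 0], "roll": 0},
  {"fingers": 0.0854, "delta_pos": [0.005, 0, 0], "roll": 0},
  {"fingers": 0.0854, "delta_pos": [0.005, 0, 0], "roll": 0},
  {"fingers": 0.0854, "delta_pos": [0.005, 0, 0], "roll": 0},
  {"fingers": 0.0854, "delta_pos": [0.005, 0, 0], "roll": 0},
  {"fingers": 0.0854, "delta_pos": [0.005, 0, 0], "roll": 0},
  {"fingers": 0.0854, "delta_pos": [0.005, 0, 0], "roll": 0},
  {"fingers": 0.0854, "delta_pos": [0.003, 0, 0], "roll": 0},
  {"fingers": 0.0854, "delta_pos": [0, 0, 0], "roll": 0},
])

```text
time_s: 8.73
position: [0.5068, 0.0689, 0.0512]
tcp_rot: [0.998, 0.07, 0.0, 0.0]
force: [-2.6, -0.1, 1.5]
width: 0.0856
finger_force: 1.2
```

Run:
```python
from h import *
s,p,Rt=info(); print(hol(p)); d=grab('wrist')
b=blobs(d['pixels'],(3,120,80),(14,255,255),60)[0]; ap=cv2.approxPolyDP(b,4,True)[:,0]; print(ap.tolist(),hol(np.array([wonz(d,p,Rt,*q,.058)[:2] for q in ap])).round(3).tolist())
```

```text
t 8.73 p [0.5068 0.0689 0.0512] psi 0.141 tilt [ 0.001 -0.    -1.   ] F [-2.6 -0.1  1.5] w 0.0856 ff 1.2
[-0.02596858  0.00361235]
[[50, 134], [62, 217], [71, 250], [276, 262], [433, 253], [451, 197], [446, 198], [447, 190], [455, 183], [455, 129], [236, 118], [113, 124]] [[0.044, 0.096], [0.005, 0.097], [-0.013, 0.096], [-0.014, -0.004], [-0.014, -0.082], [0.015, -0.085], [0.014, -0.082], [0.018, -0.082], [0.022, -0.086], [0.046, -0.082], [0.046, 0.012], [0.046, 0.062]]
```

>>> carry_out([
  {"fingers": 0.0854, "delta_pos": [0.002, 0, 0], "roll": 0},
  {"fingers": 0.0854, "delta_pos": [0.002, 0, 0], "roll": 0},
  {"fingers": 0.0854, "delta_pos": [0.002, 0, 0], "roll": 0},
  {"fingers": 0.0854, "delta_pos": [0.002, 0, 0], "roll": 0},
  {"fingers": 0.0854, "delta_pos": [0, 0, 0], "roll": 0},
])

```text
time_s: 9.2
position: [0.5134, 0.0699, 0.0506]
tcp_rot: [0.998, 0.07, -0.0, 0.0]
force: [-5.7, -0.6, 3.8]
width: 0.0856
finger_force: 2.7
```

>>> carry_out([
  {"fingers": 0.0854, "delta_pos": [0.002, 0, 0], "roll": 0},
  {"fingers": 0.0854, "delta_pos": [0.002, 0, 0], "roll": 0},
  {"fingers": 0.0854, "delta_pos": [0.002, 0, 0], "roll": 0},
  {"fingers": 0.0854, "delta_pos": [0, 0, 0], "roll": 0},
])

```text
time_s: 9.53
position: [0.5144, 0.0701, 0.0497]
tcp_rot: [0.998, 0.07, -0.005, 0.001]
force: [-17.5, -3.7, 11.5]
width: 0.0856
finger_force: 8.5
```

Run:
```python
from h import *
s,p,Rt=info(); print(hol(p)); d=grab('wrist')
b=blobs(d['pixels'],(3,120,80),(14,255,255),60)[0]; ap=cv2.approxPolyDP(b,4,True)[:,0]; print(ap.tolist(),hol(np.array([wonz(d,p,Rt,*q,.058)[:2] for q in ap])).round(3).tolist())
```

```text
t 9.53 p [0.5144 0.0701 0.0497] psi 0.14 tilt [-0.01  -0.002 -1.   ] F [-17.5  -3.7  11.5] w 0.0856 ff 8.5
[-0.01826509  0.00373727]
[[47, 134], [70, 253], [157, 262], [328, 263], [434, 255], [446, 225], [455, 153], [460, 151], [459, 134], [334, 121], [198, 120]] [[0.053, 0.096], [-0.006, 0.096], [-0.007, 0.048], [-0.007, -0.027], [-0.006, -0.081], [0.009, -0.084], [0.043, -0.082], [0.044, -0.085], [0.052, -0.083], [0.053, -0.025], [0.053, 0.026]]
```

The stone is square against the fence: the push stalled at 17 N and its edges are parallel. I'll back off and go above the crank grip.

>>> carry_out([
  {"fingers": 0.0854, "delta_pos": [-0.01, 0, 0], "roll": 0},
  {"fingers": 0.0854, "delta_pos": [-0.02, 0, 0], "roll": 0},
  {"fingers": 0.0854, "delta_pos": [0, 0, -0.04], "roll": 0},
  {"fingers": 0.0854, "delta_pos": [0, 0, -0.04], "roll": 0},
  {"fingers": 0.0854, "delta_pos": [0, 0, -0.04], "roll": 0},
  {"fingers": 0.0854, "delta_pos": [0, 0, -0.04], "roll": 0},
  {"fingers": 0.0854, "delta_pos": [0, 0, -0.04], "roll": 0},
  {"fingers": 0.0854, "delta_pos": [-0.001, 0.0382, 0], "roll": 0},
  {"fingers": 0.0854, "delta_pos": [-0.001, 0.0382, 0], "roll": 0},
  {"fingers": 0.0854, "delta_pos": [-0.001, 0.0382, 0], "roll": 0},
  {"fingers": 0.0854, "delta_pos": [-0.001, 0.0382, 0], "roll": 0},
  {"fingers": 0.0854, "delta_pos": [-0.001, 0.0382, 0], "roll": 0},
  {"fingers": 0.0854, "delta_pos": [0, 0, 0], "roll": 0},
])

```text
time_s: 10.67
position: [0.5141, -0.1297, 0.2509]
tcp_rot: [0.998, 0.067, 0.002, 0.002]
force: [0.4, 0.3, 1.1]
width: 0.0856
finger_force: 0.0
```

```bash
sed -i 's/^O0=.*/O0=np.array([.5358,.0694]); TH=.141/' h.py
python3 - <<'E'
from h import *
s,p,Rt=info(); print(hol(p)); d=grab('wrist','w3.png')
d2=grab('top'); b=blobs(d2['pixels'],(3,120,80),(14,255,255),60)[0]; w=np.array([onz(d2,*q,.058)[:2] for q in cv2.boxPoints(cv2.minAreaRect(b))]); print('stone',hol(w).round(4).tolist())
E
```

```text
t 10.67 p [ 0.5141 -0.1297  0.2509] psi 0.134 tilt [ 0.004 -0.004 -1.   ] F [0.4 0.3 1.1] w 0.0856 ff 0.0
[-0.0494547  -0.19409285]
stone [[0.0462, 0.0946], [0.046, -0.0852], [-0.0122, -0.0846], [-0.0119, 0.0938]]
```

View pics/w3.png

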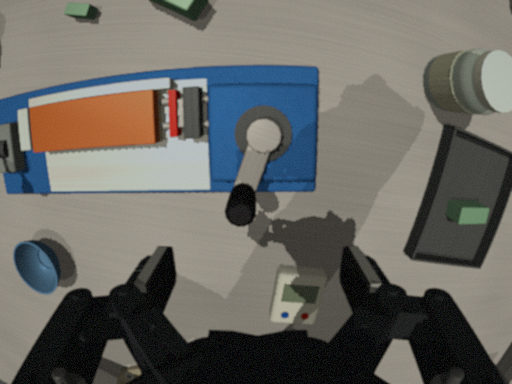

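Wrist view: the grip's top is at about (240,212), the crank axis hub at (265,134), and the stone lies against the fence.

Run:
```python
from h import *
s,p,Rt=st(); d=grab('wrist')
im=cv2.cvtColor(d['pixels'],cv2.COLOR_RGB2GRAY); m=((im[180:230,220:262]<40)*255).astype('uint8')
c=max(cv2.findContours(m,0,1)[0],key=cv2.contourArea)[:,0]+[220,180]; print(c.min(0),c.max(0))
for u,v,z in((240,211,.15),(241,194,.096),(264,135,.105)):
    w=wonz(d,p,Rt,u,v,z); print(w.round(4),hol(w).round(4))
g=wonz(d,p,Rt,240,211,.15); print('to grip',totool(g-p,Rt))
```

```text
[232 183] [261 224]
[ 0.5059 -0.1119  0.15  ] [-0.0551 -0.1753]
[ 0.503  -0.1102  0.096 ] [-0.0578 -0.1732]
[ 0.5629 -0.1238  0.105 ] [-0.0003 -0.1951]
to grip [-0.0052 -0.0139  0.1006]
```

>>> carry_out([
  {"fingers": 0.0854, "delta_pos": [-0.005, -0.014, 0], "roll": 0},
  {"fingers": 0.0854, "delta_pos": [0, 0, 0.03], "roll": 0},
  {"fingers": 0.0854, "delta_pos": [0, 0, 0.03], "roll": 0},
  {"fingers": 0.0854, "delta_pos": [0, 0, 0.03], "roll": 0},
  {"fingers": 0.0854, "delta_pos": [0, 0, 0.022], "roll": 0},
  {"fingers": 0.015, "delta_pos": [0, 0, 0], "roll": 0},
  {"fingers": 0.015, "delta_pos": [0, 0, 0], "roll": 0},
  {"fingers": 0.015, "delta_pos": [0, 0, 0], "roll": 0},
  {"fingers": 0.015, "delta_pos": [0, 0, 0], "roll": 0},
  {"fingers": 0.015, "delta_pos": [0, 0, 0], "roll": 0},
  {"fingers": 0.015, "delta_pos": [0, 0, 0], "roll": 0},
  {"fingers": 0.015, "delta_pos": [0, 0, 0], "roll": 0},
  {"fingers": 0.015, "delta_pos": [0, 0, 0], "roll": 0},
])

```text
time_s: 11.9
position: [0.5067, -0.1108, 0.1407]
tcp_rot: [0.998, 0.07, 0.002, 0.001]
force: [-0.4, 0.1, 6.0]
width: 0.0246
finger_force: 58.4
```

Run:
```python
from h import *
s,p,Rt=info(); print(hol(p))
```

```text
t 11.9 p [ 0.5067 -0.1108  0.1407] psi 0.141 tilt [ 0.005 -0.002 -1.   ] F [-0.4  0.1  6. ] w 0.0246 ff 58.4
[-0.05415478 -0.17427373]
```

Run:
```python
import numpy as np
f=2.014+.3*np.arange(25); P=.06*np.c_[-np.sin(f),np.cos(f)]
for a,d in zip(f[1:],np.diff(P,axis=0)): print(round(a,2),d.round(4).tolist())
```

```text
2.31 [0.01, -0.0149]
2.61 [0.014, -0.0112]
2.91 [0.0167, -0.0066]
3.21 [0.0179, -0.0014]
3.51 [0.0175, 0.004]
3.81 [0.0155, 0.0089]
4.11 [0.0122, 0.0131]
4.41 [0.0078, 0.0162]
4.71 [0.0027, 0.0177]
5.01 [-0.0027, 0.0177]
5.31 [-0.0078, 0.0161]
5.61 [-0.0122, 0.0131]
5.91 [-0.0156, 0.0089]
6.21 [-0.0175, 0.0039]
6.51 [-0.0179, -0.0014]
6.81 [-0.0166, -0.0067]
7.11 [-0.0139, -0.0113]
7.41 [-0.01, -0.0149]
7.71 [-0.0051, -0.0172]
8.01 [0.0002, -0.0179]
8.31 [0.0055, -0.0171]
8.61 [0.0103, -0.0147]
8.91 [0.0142, -0.011]
9.21 [0.0168, -0.0063]
```

>>> carry_out([
  {"fingers": 0.015, "delta_pos": [0.01, -0.0149, 0], "roll": 0},
  {"fingers": 0.015, "delta_pos": [0.014, -0.0112, 0], "roll": 0},
  {"fingers": 0.015, "delta_pos": [0.0167, -0.0066, 0], "roll": 0},
  {"fingers": 0.015, "delta_pos": [0.0179, -0.0014, 0], "roll": 0},
  {"fingers": 0.015, "delta_pos": [0, 0, 0], "roll": 0},
])

```text
time_s: 12.32
position: [0.5625, -0.0688, 0.1406]
tcp_rot: [0.997, 0.071, 0.003, 0.002]
force: [2.0, -3.1, 7.3]
width: 0.0245
finger_force: 60.3
```

Run:
```python
from h import *
s,p,Rt=info(); print(hol(p))
```

```text
t 12.32 p [ 0.5625 -0.0688  0.1406] psi 0.141 tilt [ 0.007 -0.003 -1.   ] F [ 2.  -3.1  7.3] w 0.0245 ff 60.3
[ 0.00699251 -0.14056677]
```

>>> carry_out([
  {"fingers": 0.015, "delta_pos": [0.0175, 0.004, 0], "roll": 0},
  {"fingers": 0.015, "delta_pos": [0.0155, 0.0089, 0], "roll": 0},
  {"fingers": 0.015, "delta_pos": [0.0122, 0.0131, 0], "roll": 0},
  {"fingers": 0.015, "delta_pos": [0.0078, 0.0162, 0], "roll": 0},
  {"fingers": 0.015, "delta_pos": [0.0027, 0.0177, 0], "roll": 0},
  {"fingers": 0.015, "delta_pos": [-0.0027, 0.0177, 0], "roll": 0},
  {"fingers": 0.015, "delta_pos": [-0.0078, 0.0161, 0], "roll": 0},
  {"fingers": 0.015, "delta_pos": [-0.0122, 0.0131, 0], "roll": 0},
  {"fingers": 0.015, "delta_pos": [0, 0, 0], "roll": 0},
])

```text
time_s: 13.07
position: [0.6057, -0.172, 0.1408]
tcp_rot: [0.998, 0.069, 0.002, 0.001]
force: [0.9, -2.6, 5.0]
width: 0.0243
finger_force: 60.2
```

Run:
```python
from h import *
s,p,Rt=info(); q=hol(p)-[0,-.2]; print(q,np.hypot(*q),np.arctan2(-q[0],-q[1])%(2*np.pi))
```

```text
t 13.07 p [ 0.6057 -0.172   0.1408] psi 0.138 tilt [ 0.003 -0.002 -1.   ] F [ 0.9 -2.6  5. ] w 0.0243 ff 60.2
[ 0.03528621 -0.04887702] 0.060283331980631315 5.657886626000911
```

Tracking the circle well, so I'll continue to about 8.0.

>>> carry_out([
  {"fingers": 0.015, "delta_pos": [-0.0156, 0.0089, 0], "roll": 0},
  {"fingers": 0.015, "delta_pos": [-0.0175, 0.0039, 0], "roll": 0},
  {"fingers": 0.015, "delta_pos": [-0.0179, -0.0014, 0], "roll": 0},
  {"fingers": 0.015, "delta_pos": [-0.0166, -0.0067, 0], "roll": 0},
  {"fingers": 0.015, "delta_pos": [-0.0139, -0.0113, 0], "roll": 0},
  {"fingers": 0.015, "delta_pos": [-0.01, -0.0149, 0], "roll": 0},
  {"fingers": 0.015, "delta_pos": [-0.0051, -0.0172, 0], "roll": 0},
  {"fingers": 0.015, "delta_pos": [0.0002, -0.0179, 0], "roll": 0},
  {"fingers": 0.015, "delta_pos": [0, 0, 0], "roll": 0},
])

```text
time_s: 13.82
position: [0.5038, -0.1253, 0.1406]
tcp_rot: [0.997, 0.071, 0.003, 0.0]
force: [2.1, 1.2, 5.9]
width: 0.0246
finger_force: 59.8
```

Run:
```python
from h import *
s,p,Rt=info(); q=hol(p)-[0,-.2]; print(q,np.hypot(*q),np.arctan2(-q[0],-q[1])%(2*np.pi)+2*np.pi)
```

```text
t 13.82 p [ 0.5038 -0.1253  0.1406] psi 0.142 tilt [ 0.006 -0.    -1.   ] F [2.1 1.2 5.9] w 0.0246 ff 59.8
[-0.05901434  0.01177148] 0.060176903183028596 8.050865796308537
```

>>> carry_out([
  {"fingers": 0.015, "delta_pos": [0.0016, -0.0088, 0], "roll": 0},
  {"fingers": 0.015, "delta_pos": [0.004, -0.0083, 0], "roll": 0},
  {"fingers": 0.015, "delta_pos": [0.0046, -0.0078, 0], "roll": 0},
  {"fingers": 0.015, "delta_pos": [0.0058, -0.0069, 0], "roll": 0},
  {"fingers": 0.015, "delta_pos": [0.0067, -0.0059, 0], "roll": 0},
  {"fingers": 0.015, "delta_pos": [0, 0, 0], "roll": 0},
])

```text
time_s: 14.32
position: [0.5215, -0.0863, 0.1406]
tcp_rot: [0.998, 0.07, 0.002, 0.001]
force: [1.6, -0.4, 9.4]
width: 0.0243
finger_force: 60.4
```

Run:
```python
from h import *
s,p,Rt=info(); q=hol(p)-[0,-.2]; print(q,np.hypot(*q),np.arctan2(-q[0],-q[1])%(2*np.pi)+2*np.pi)
```

```text
t 14.32 p [ 0.5215 -0.0863  0.1406] psi 0.141 tilt [ 0.004 -0.002 -1.   ] F [ 1.6 -0.4  9.4] w 0.0243 ff 60.4
[-0.03602231  0.04780346] 0.059856305231172774 8.779008594302836
```

>>> carry_out([
  {"fingers": 0.015, "delta_pos": [0.0034, -0.0025, 0], "roll": 0},
  {"fingers": 0.015, "delta_pos": [0.0035, -0.0023, 0], "roll": 0},
  {"fingers": 0.015, "delta_pos": [0.0036, -0.002, 0], "roll": 0},
  {"fingers": 0.015, "delta_pos": [0, 0, 0], "roll": 0},
])

```text
time_s: 14.65
position: [0.5305, -0.079, 0.1406]
tcp_rot: [0.998, 0.07, 0.002, 0.001]
force: [-0.5, -1.5, 9.2]
width: 0.025
finger_force: 60.6
```

Run:
```python
from h import *
s,p,Rt=info(); q=hol(p)-[0,-.2]; print(q,np.hypot(*q),np.arctan2(-q[0],-q[1])%(2*np.pi)+2*np.pi)
d=grab('top'); im=d['pixels']
b=blobs(im,(3,120,80),(14,255,255),60)[0]; w=np.array([onz(d,*q,.058)[:2] for q in cv2.boxPoints(cv2.minAreaRect(b))]); print('stone',hol(w).round(4).tolist())
d=grab('side','s2.png'); c=d['pixels'][150:290,160:320]; cv2.imwrite('pics/s2c.png',cv2.cvtColor(cv2.resize(c,(640,560),interpolation=cv2.INTER_CUBIC),cv2.COLOR_RGB2BGR))
```

```text
t 14.65 p [ 0.5305 -0.079   0.1406] psi 0.14 tilt [ 0.004 -0.003 -1.   ] F [-0.5 -1.5  9.2] w 0.025 ff 60.6
[-0.02611657  0.05385698] 0.059855235929052425 8.973263266557773
stone [[0.0462, 0.101], [0.046, -0.079], [-0.0122, -0.0785], [-0.0119, 0.1002]]
```

View pics/s2c.png

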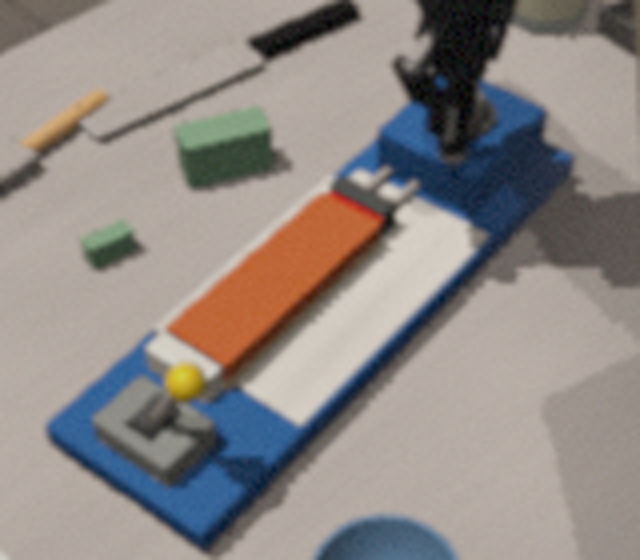

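The side view shows the stone between the fixed jaw and the moving jaw, with only a thin red sliver left at crop (355,205). I'll crank on gently until it stalls.

>>> carry_out([
  {"fingers": 0.015, "delta_pos": [0.0038, -0.0017, 0], "roll": 0},
  {"fingers": 0.015, "delta_pos": [0.0039, -0.0014, 0], "roll": 0},
  {"fingers": 0.015, "delta_pos": [0.004, -0.0011, 0], "roll": 0},
  {"fingers": 0.015, "delta_pos": [0, 0, 0], "roll": 0},
])

```text
time_s: 15.08
position: [0.54, -0.0737, 0.1405]
tcp_rot: [0.998, 0.07, 0.0, 0.002]
force: [-5.0, -4.0, 11.7]
width: 0.0249
finger_force: 60.9
```

Run:
```python
from h import *
s,p,Rt=info(); q=hol(p)-[0,-.2]; print(q,np.hypot(*q),np.arctan2(-q[0],-q[1])%(2*np.pi)+2*np.pi)
d=grab('top'); im=d['pixels']
b=blobs(im,(3,120,80),(14,255,255),60)[0]; w=np.array([onz(d,*q,.058)[:2] for q in cv2.boxPoints(cv2.minAreaRect(b))]); print('stone',hol(w).round(4).tolist())
```

```text
t 15.08 p [ 0.54   -0.0737  0.1405] psi 0.14 tilt [ 0.001 -0.004 -1.   ] F [-5.  -4.  11.7] w 0.0249 ff 60.9
[-0.01591411  0.05768945] 0.05984422463521764 9.155613945323388
stone [[0.0462, 0.1007], [0.046, -0.0793], [-0.0125, -0.0788], [-0.0122, 0.0999]]
```

>>> carry_out([
  {"fingers": 0.015, "delta_pos": [0.004, -0.0008, 0], "roll": 0},
  {"fingers": 0.015, "delta_pos": [0.003, -0.0003, 0], "roll": 0},
  {"fingers": 0.015, "delta_pos": [0, 0, 0], "roll": 0},
  {"fingers": 0.015, "delta_pos": [0, 0, 0], "roll": 0},
])

```text
time_s: 15.47
position: [0.5453, -0.0718, 0.1405]
tcp_rot: [0.998, 0.07, -0.001, 0.002]
force: [-8.2, -4.6, 14.6]
width: 0.0247
finger_force: 61.2
```

Run:
```python
from h import *
s,p,Rt=info(); q=hol(p)-[0,-.2]; print(q,np.hypot(*q),np.arctan2(-q[0],-q[1])%(2*np.pi)+2*np.pi)
d=grab('top'); im=d['pixels']
b=blobs(im,(3,120,80),(14,255,255),60)[0]; w=np.array([onz(d,*q,.058)[:2] for q in cv2.boxPoints(cv2.minAreaRect(b))]); print('stone',hol(w).round(4).tolist())
c=im[155:230,165:340]; cv2.imwrite('pics/c3.png',cv2.cvtColor(cv2.resize(c,(800,343),interpolation=cv2.INTER_CUBIC),cv2.COLOR_RGB2BGR))
for b in blobs(im,(22,150,100),(32,255,255),10)[:1]: u=cv2.minAreaRect(b)[0]; print('yel',u,onz(d,*u,.1),hol(onz(d,*u,.1)))
```

```text
t 15.47 p [ 0.5453 -0.0718  0.1405] psi 0.139 tilt [-0.002 -0.004 -1.   ] F [-8.2 -4.6 14.6] w 0.0247 ff 61.2
[-0.0104433   0.05890377] 0.05982237960968023 9.249307021274593
stone [[0.0458, 0.1008], [0.0461, -0.0809], [-0.0121, -0.0805], [-0.0122, 0.0998]]
yel (182.5, 207.5) [0.47746967 0.23342793 0.1       ] [-0.03470008  0.17059746]
```

View pics/c3.png

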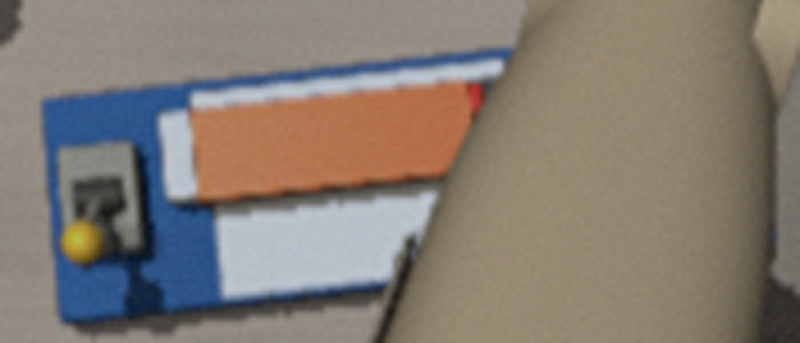

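The stone touches the fence and the fixed jaw. The crank force is climbing at about 9.25 rad (jaw at 41 mm), so the pad is at its stop. I'll release and rise, then verify and locate the lever ball.

>>> carry_out([
  {"fingers": 0.0854, "delta_pos": [0, 0, 0], "roll": 0},
  {"fingers": 0.0854, "delta_pos": [0, 0, 0], "roll": 0},
  {"fingers": 0.0854, "delta_pos": [0, 0, 0], "roll": 0},
  {"fingers": 0.0854, "delta_pos": [0, 0, 0], "roll": 0},
  {"fingers": 0.0854, "delta_pos": [0, 0, 0], "roll": 0},
  {"fingers": 0.0854, "delta_pos": [0, 0, -0.03], "roll": 0},
  {"fingers": 0.0854, "delta_pos": [0, 0, -0.04], "roll": 0},
  {"fingers": 0.0854, "delta_pos": [0, 0, -0.04], "roll": 0},
  {"fingers": 0.0, "delta_pos": [-0.02, -0.035, -0.01], "roll": 0},
  {"fingers": 0.0, "delta_pos": [-0.02, -0.036, 0], "roll": 0},
  {"fingers": 0.0, "delta_pos": [-0.02, -0.036, 0], "roll": 0},
  {"fingers": 0.0, "delta_pos": [-0.02, -0.036, 0], "roll": 0},
  {"fingers": 0.0, "delta_pos": [0, 0, 0], "roll": 0},
])

```text
time_s: 16.6
position: [0.4425, 0.0647, 0.2584]
tcp_rot: [0.997, 0.073, -0.002, -0.001]
force: [-1.2, -0.2, -0.9]
width: 0.0253
finger_force: 0.0
```

Run:
```python
from h import *
s,p,Rt=info(); print(hol(p)); d=grab('wrist','w4.png')
rs=[]
for n in('top','side'):
    e=grab(n)
    b=blobs(e['pixels'],(22,130,90),(34,255,255),10)
    print(n,[(cv2.minAreaRect(x)[0],cv2.contourArea(x)) for x in b[:3]])
    if b: rs.append(ray(e,*cv2.minAreaRect(b[0])[0]))
A=0;B=0
for o,w in rs:
    w=w/np.linalg.norm(w); M=np.eye(3)-np.outer(w,w); A=A+M; B=B+M@o
x=np.linalg.solve(A,B); print('tip',x.round(4),hol(x).round(4))
for b in blobs(d['pixels'],(0,150,80),(2,255,255),10)+blobs(d['pixels'],(170,150,80),(180,255,255),10): 
    print('red',cv2.boundingRect(b))
    print(hol(np.array([wonz(d,p,Rt,*q,.052)[:2] for q in cv2.boxPoints(cv2.minAreaRect(b))])).round(4).tolist())
```

```text
t 16.6 p [0.4425 0.0647 0.2584] psi 0.146 tilt [-0.003  0.002 -1.   ] F [-1.2 -0.2 -0.9] w 0.0253 ff 0.0
[-0.09298764  0.0084663 ]
top [((180.5, 207.0), 16.5)]
side [((206.0, 245.0), 49.5)]
tip [0.4741 0.2325 0.1267] [-0.0382  0.1701]
red (338, 50, 7, 47)
[[0.0475, -0.0778], [0.0481, -0.0846], [-0.0041, -0.0854], [-0.0046, -0.0785]]
```

View pics/w4.png

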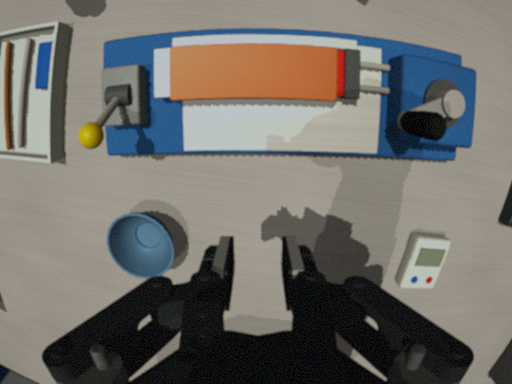

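The wrist view shows the red face pressed right back against the dark jaw (338–345, 50–97) with no gap left, and the stone home. The lever ball is at pixel (91,135), which triangulates to holder (-38, 170, 127) mm. I'll move to the robot side of the ball with the fingers closed.

>>> carry_out([
  {"fingers": 0.0, "delta_pos": [0.002, -0.0404, 0], "roll": 0},
  {"fingers": 0.0, "delta_pos": [0.002, -0.0404, 0], "roll": 0},
  {"fingers": 0.0, "delta_pos": [0.002, -0.0404, 0], "roll": 0},
  {"fingers": 0.0, "delta_pos": [0.002, -0.0404, 0], "roll": 0},
  {"fingers": 0.0, "delta_pos": [0, 0, 0.032], "roll": 0},
  {"fingers": 0.0, "delta_pos": [0, 0, 0.032], "roll": 0},
  {"fingers": 0.0, "delta_pos": [0, 0, 0.032], "roll": 0},
  {"fingers": 0.0, "delta_pos": [0, 0, 0.03], "roll": 0},
  {"fingers": 0.0, "delta_pos": [0, 0, 0], "roll": 0},
])

```text
time_s: 17.5
position: [0.4363, 0.1786, 0.1274]
tcp_rot: [0.995, 0.099, -0.007, -0.017]
force: [-1.5, -0.3, -0.9]
width: 0.0
finger_force: 0.0
```

Run:
```python
from h import *
s,p,Rt=info(); print(hol(p)); d=grab('wrist')
b=blobs(d['pixels'],(22,130,90),(34,255,255),40)[0]; u=cv2.minAreaRect(b)[0]; w=wonz(d,p,Rt,*u,.127); print(u,w,hol(w))
```

```text
t 17.5 p [0.4363 0.1786 0.1274] psi 0.198 tilt [-0.017  0.033 -0.999] F [-1.5 -0.3 -0.9] w 0.0 ff 0.0
[-0.08318434  0.12209282]
(159.0, 173.0) [0.47615866 0.22975691 0.127     ] [-0.03651398  0.16714711]
```

>>> carry_out([
  {"fingers": 0.0, "delta_pos": [0, 0, 0], "roll": 0},
  {"fingers": 0.0, "delta_pos": [0, 0, 0], "roll": 0},
  {"fingers": 0.0, "delta_pos": [0, 0, 0], "roll": 0},
])

```text
time_s: 17.8
position: [0.4412, 0.1803, 0.1351]
tcp_rot: [0.995, 0.099, -0.0, -0.018]
force: [-0.4, -0.5, -0.3]
width: 0.0003
finger_force: 0.0
```

Run:
```python
from h import *
s,p,Rt=info(); print(hol(p),s['q'].round(3),s['force'],s['joint_velocities'].round(2))
```

```text
t 17.8 p [0.4412 0.1803 0.1351] psi 0.199 tilt [-0.004  0.036 -0.999] F [-0.4 -0.5 -0.3] w 0.0003 ff 0.0
[-0.07810849  0.12305926] [ 0.198  0.195 -0.422  0.951  0.036  3.141] [-0.42044122 -0.50854588 -0.28345174] [ 0.   -0.01 -0.01 -0.01 -0.    0.  ]
```

The last joint is at its limit. I'll turn the tool a quarter the other way.

>>> carry_out([
  {"fingers": 0.0, "delta_pos": [0, 0, 0], "roll": -0.116},
  {"fingers": 0.0, "delta_pos": [0, 0, 0], "roll": -0.116},
  {"fingers": 0.0, "delta_pos": [0, 0, 0], "roll": -0.116},
  {"fingers": 0.0, "delta_pos": [0, 0, 0], "roll": -0.116},
  {"fingers": 0.0, "delta_pos": [0, 0, 0], "roll": -0.116},
  {"fingers": 0.0, "delta_pos": [0, 0, 0], "roll": -0.116},
  {"fingers": 0.0, "delta_pos": [0, 0, 0], "roll": -0.116},
  {"fingers": 0.0, "delta_pos": [0, 0, 0], "roll": -0.116},
  {"fingers": 0.0, "delta_pos": [0, 0, 0], "roll": -0.116},
  {"fingers": 0.0, "delta_pos": [0, 0, 0], "roll": -0.116},
  {"fingers": 0.0, "delta_pos": [0, 0, 0], "roll": -0.116},
  {"fingers": 0.0, "delta_pos": [0, 0, 0], "roll": -0.116},
  {"fingers": 0.0, "delta_pos": [0, 0, 0], "roll": -0.116},
  {"fingers": 0.0, "delta_pos": [0, 0, 0], "roll": 0},
])

```text
time_s: 18.97
position: [0.4404, 0.1804, 0.1347]
tcp_rot: [0.656, 0.755, 0.012, -0.013]
force: [-0.7, -0.9, 0.3]
width: -0.0
finger_force: 0.0
```

Run:
```python
from h import *
s,p,Rt=info(); print(hol(p),s['q'].round(3))
c,n=np.cos(TH),np.sin(TH)
h=np.array([-.09,.169]); t=O0+[h[0]*c-h[1]*n,h[0]*n+h[1]*c]; print(t,totool([t[0]-p[0],t[1]-p[1],.13-p[2]],Rt),totool([c,n,0],Rt))
```

```text
t 18.97 p [0.4404 0.1804 0.1347] psi 1.711 tilt [-0.004  0.036 -0.999] F [-0.7 -0.9  0.3] w -0.0 ff 0.0
[-0.07883437  0.12331613] [ 0.199  0.194 -0.423  0.951  0.036  1.63 ]
[0.42294304 0.22407484] [ 0.0455 -0.0112  0.0063] [1.e-03 1.e+00 7.e-04]
```

>>> carry_out([
  {"fingers": 0.0, "delta_pos": [0.023, -0.0056, 0.003], "roll": 0},
  {"fingers": 0.0, "delta_pos": [0.0225, -0.0056, 0.003], "roll": 0},
  {"fingers": 0.0, "delta_pos": [0, 0, 0], "roll": 0},
  {"fingers": 0.0, "delta_pos": [0, 0.01, 0], "roll": 0},
  {"fingers": 0.0, "delta_pos": [0, 0.01, 0], "roll": 0},
  {"fingers": 0.0, "delta_pos": [0, 0.008, 0], "roll": 0},
  {"fingers": 0.0, "delta_pos": [0, 0.008, 0], "roll": 0},
  {"fingers": 0.0, "delta_pos": [0, 0.008, 0], "roll": 0},
  {"fingers": 0.0, "delta_pos": [0, 0.008, 0], "roll": 0},
  {"fingers": 0.0, "delta_pos": [0, 0, 0], "roll": 0},
])

```text
time_s: 19.8
position: [0.4758, 0.2309, 0.1285]
tcp_rot: [0.657, 0.753, 0.011, -0.014]
force: [0.2, 0.0, 0.9]
width: -0.0001
finger_force: 0.0
```

```bash
cat > y.py <<'E'
from h import *
s,p,Rt=info(); print(hol(p)); rs=[]
for n in('top','side'):
    e=grab(n)
    b=blobs(e['pixels'],(22,130,90),(34,255,255),6); print(n,len(b))
    if b: rs.append(ray(e,*cv2.minAreaRect(b[0])[0])); a=e['eye']; w=rs[-1][1]; print(hol(a+w*(.132-a[2])/w[2]))
E
python3 y.py
```

```text
t 19.8 p [0.4758 0.2309 0.1285] psi 1.707 tilt [-0.006  0.035 -0.999] F [0.2 0.  0.9] w -0.0001 ff 0.0
[-0.03673349  0.16835572]
top 0
side 1
[-0.00857361  0.17405068]
```

The lever is moving with the push, so I'll carry on.

>>> carry_out([
  {"fingers": 0.0, "delta_pos": [0, 0.007, 0], "roll": 0},
  {"fingers": 0.0, "delta_pos": [0, 0.007, 0], "roll": 0},
  {"fingers": 0.0, "delta_pos": [0, 0.007, 0], "roll": 0},
  {"fingers": 0.0, "delta_pos": [0, 0.007, 0], "roll": 0},
  {"fingers": 0.0, "delta_pos": [0, 0.007, 0], "roll": 0},
  {"fingers": 0.0, "delta_pos": [0, 0.006, 0], "roll": 0},
  {"fingers": 0.0, "delta_pos": [0, 0.005, 0], "roll": 0},
  {"fingers": 0.0, "delta_pos": [0, 0, 0], "roll": 0},
])

```text
time_s: 20.57
position: [0.5202, 0.2374, 0.1282]
tcp_rot: [0.657, 0.754, 0.011, -0.014]
force: [-0.2, 0.2, 0.0]
width: -0.0003
finger_force: 0.0
```

```bash
python3 y.py
```

```text
t 20.57 p [0.5202 0.2374 0.1282] psi 1.708 tilt [-0.007  0.035 -0.999] F [-0.2  0.2  0. ] w -0.0003 ff 0.0
[0.00815133 0.16857286]
top 0
side 1
[0.03225893 0.1771232 ]
```

Push on to the stop.

>>> carry_out([
  {"fingers": 0.0, "delta_pos": [0, 0.004, 0], "roll": 0},
  {"fingers": 0.0, "delta_pos": [0, 0.003, 0], "roll": 0},
  {"fingers": 0.0, "delta_pos": [0, 0.003, 0], "roll": 0},
  {"fingers": 0.0, "delta_pos": [0, 0, 0], "roll": 0},
])

```text
time_s: 21.0
position: [0.5247, 0.2381, 0.1281]
tcp_rot: [0.657, 0.754, 0.007, -0.017]
force: [-12.7, -1.8, 8.4]
width: 0.0002
finger_force: 6.4
```

```bash
python3 y.py
```

```text
t 21.0 p [0.5247 0.2381 0.1281] psi 1.708 tilt [-0.016  0.034 -0.999] F [-12.7  -1.8   8.4] w 0.0002 ff 6.4
[0.01275802 0.16862175]
top 0
side 1
[0.03468742 0.1772421 ]
```

The lever is against its stop at about 13 N. I'll back off, rise and make a final check.

>>> carry_out([
  {"fingers": 0.0, "delta_pos": [0, -0.015, 0], "roll": 0},
  {"fingers": 0.0, "delta_pos": [0, -0.03, 0], "roll": 0},
  {"fingers": 0.0, "delta_pos": [0, -0.03, -0.02], "roll": 0},
  {"fingers": 0.0, "delta_pos": [0, -0.02, -0.035], "roll": 0},
  {"fingers": 0.0, "delta_pos": [0, 0, -0.04], "roll": 0},
  {"fingers": 0.0, "delta_pos": [0, 0, -0.04], "roll": 0},
  {"fingers": 0.0, "delta_pos": [0, 0, 0], "roll": 0},
  {"fingers": 0.0, "delta_pos": [0, 0, 0], "roll": 0},
  {"fingers": 0.0, "delta_pos": [0, 0, 0], "roll": 0},
])

```text
time_s: 21.85
position: [0.436, 0.221, 0.2638]
tcp_rot: [0.657, 0.754, 0.011, -0.014]
force: [-0.8, 0.4, -0.5]
width: 0.0002
finger_force: 0.0
```

```bash
python3 y.py
python3 - <<'E'
from h import *
d=grab('top'); im=d['pixels']
b=blobs(im,(3,120,80),(14,255,255),60)[0]; w=np.array([onz(d,*q,.058)[:2] for q in cv2.boxPoints(cv2.minAreaRect(b))]); print('stone',hol(w).round(4).tolist())
c=im[145:260,165:460]; cv2.imwrite('pics/f.png',cv2.cvtColor(cv2.resize(c,(800,312),interpolation=cv2.INTER_CUBIC),cv2.COLOR_RGB2BGR))
E
```

```text
t 21.85 p [0.436  0.221  0.2638] psi 1.708 tilt [-0.006  0.035 -0.999] F [-0.8  0.4 -0.5] w 0.0002 ff 0.0
[-0.07749252  0.1641405 ]
top 1
[0.03681654 0.16517866]
side 1
[0.03303144 0.17168635]
stone [[0.0462, 0.101], [0.046, -0.079], [-0.0122, -0.0785], [-0.0119, 0.1002]]
```

View pics/f.png

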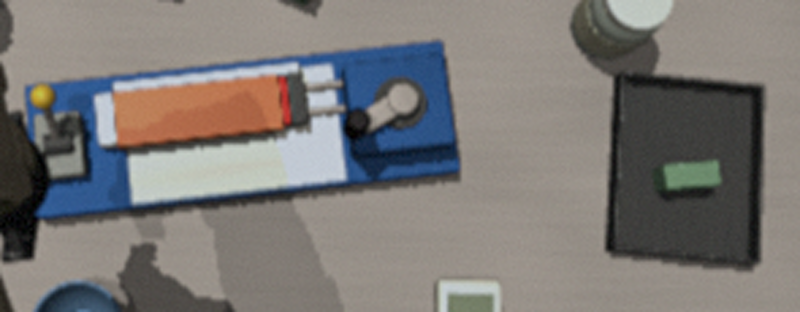

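The final view shows the lever ball over at (41,96), the stone home and clamped, and the dresser in the tray at (692,175).

```bash
python3 -c "
from plant import r
print(r.finish_job())"
```

```text
the job is handed in; nothing more can be done
None
```

The job is handed in: the dressing block is in the tray, the stone is clamped against the fence and fixed jaw, and the lever was thrown over last. The final camera views agree, but no verdict was returned.

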